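# Hang the returned pliers beside their partners on the bench rack

### The arm

A 6-joint arm with a two-finger parallel gripper is mounted at the origin on a cart in front of the work surface, level with it; the furniture and walls round the work are solid. World frame = base frame: x ahead of the robot, y to its left, z up, the work surface at z = 0. Lengths are in m, angles in rad, forces in N, time in s.
With the tool pointing down it reaches from about 0.35 to 0.775 m from the base axis. Payload 7.3 kg.
Tool frame: the origin (TCP) lies at the very end of the fingers, on their centre line; the grasp point (between the pads) lies 19 mm behind it (pinch_z is the distance from the TCP to the grasp point, in m); z points along the fingers, y is the line along which they close (so a half turn about z gives the same grasp; the last joint's range is limited). The gripper opens to 92 mm and grips with 3 to 60 N. Pads are 19 mm wide; open, the fingers measure 130 mm over their backs; the gripper's body (75 mm by 190 mm) begins 47 mm behind the grasp point.
Start: joints at [1.195, 0.342, 1.524, -0, 1.275, -0.146], TCP at [0.12, 0.511, 0.227] pointing down, gripper open.
Joint ranges: [-2.53, 2.53], [-0.77, 2.02], [0.04, 2.7], [-1, 4.14], [0.28, 2.66], [-3.11, 3.11]. Speed limits (rad/s): [2.57, 2.57, 3.14, 3.14, 3.14, 3.14].

### API

Orientations are given as [roll, pitch, yaw] about the fixed x, y, z axes, in that order (R = Rz(yaw) Ry(pitch) Rx(roll)).
In Python, from cell import * gives the robot as it stands.
- The arm moves only by the tool arm_command, never from a script. Its arguments are lists of equal length, an entry for each row: "fingers": the gripper command: -1 is fully open, 1 is shut, values between are in proportion; "travel": the shift along the tool's x, y, z in m, a list of three; "dr": the turn, a rotation vector about the tool's x, y, z in degrees, a list of three. In form: {"fingers": [fingers, ...], "travel": [[x, y, z], ...], "dr": [[wx, wy, wz], ...]}. A call has 1 to 8 rows; each row is the pose to reach, as a shift and turn from the pose commanded when the call began, along the tool's axes at that moment; what a row does not reach only later rows make up. A row lasts 1/12 s, in which the tool goes at most 41.7 mm and 7.16 degrees, less where a joint would pass 70% of its speed; a pose out of reach is approached as far as the arm can. A call with a gripper value outside its range is refused whole. The fingers move at their own pace and stop on an object; "squeeze" is the grip in N (left out, the last holds). Time passes only in rows, so rows that repeat a pose let the fingers close. It gives the time, the measured TCP pose, the force, the opening and the grip force at its end, in the units of the state.
- observe(): the state, without advancing time (a new reading comes with each control period).
- read_camera(name): name is "scene" or "top"; returns a dict with "color" (420x560x3 uint8, blue, green, red), "z_map" (420x560 float32, m along the optical axis (not along the pixel's ray), 0 where there is no reading), "fx", "fy", "cx", "cy" (pixels), "R" (3x3) and "t" (3): a world point X has camera coordinates R X + t. Camera axes: x right, y down, z forward; pixel columns grow to the right and rows downward; lengths in m; the calibration is good to about 2 mm. A picture is of the moment at which its call begins.
- hand_in(): hands the job in; it is judged then, once.
The state is a dict: "time": time; "qpos": joint angles; "qvel": joint speeds; "joint_efforts": joint torques, N m; "tool_pos": TCP position; "tool_rot": TCP orientation; "contact_force": force on the tool from outside, world axes, zero at the start; "torque": the same for the moment, N m; "opening": finger opening in m; "grip_force": force on a finger pad.
Only numpy, scipy, OpenCV 4.12 (cv2) and the standard library are available. Lean on these libraries where they do the work, as an engineer would, in place of code of your own. Each camera call takes 0.05 s, during which the arm holds its last target. There are 200 camera calls.

### The job

The four pairs of pliers on the short spare stand have come back and belong on the long bench rack, each hanging astride the rail next to the pair it is worked with: the blue-ended oval-headed cutters go in the empty bay directly to the left of the all-grey cutters, the blue long-nose pliers directly left of the black long-nose pliers, and the slim teal pliers directly left of the short broad-jawed nippers. The dark bow-jawed pliers go in the last bay at the right-hand end (left and right as the robot faces the bench). Hang each near the middle of its bay and let go of it, drop none, and leave the three pairs that already hang on the rack in their places.

Things in the scene. Friction and masses are not known exactly. Their poses are not given: they have to be found in the camera images.
- pliers_rack: Long fixed stand: wooden foot 412x104 mm, a cheek 108 mm high at each end, and a flat bar 16 mm thick as rail along its y, top 106 mm over the bench. Origin under mid-rail; +y to the robot's left, +x away. Rubber rings rising 3 mm part 7 bays; middles from the left at y = 150, 100, 50, 0, -50, -100, -150 mm. Three pliers hang in the 2nd, 4th, 6th, in any order; the rest are empty.
- spare_rail: Short fixed stand, made like the rack (16 mm rail, top 106 mm over the bench) but 262 mm long, with four bays; middles at y = 75, 25, -25, -75 mm from its origin (under mid-rail, axes as the rack's). The four pliers to be moved hang on it, one to a bay, in any order. It may stand left or right of the rack. Hung pliers may lean 0.1 rad.
- blue_cutters: To be moved. Cutters with an oval steel head, grey shoulders and blue grip ends, 78 mm wide, 134 mm high. Origin under the middle of its grips, z up to the jaws, y across its thickness. Hung, the grips saddle the rail, origin 19 mm over the bench; the flat joint (10 mm thick, 17 wide in x, 19 high; jaws 8 thick) begins 4 mm over the rail's top, jaws end at 47 mm. 105 g.
- blue_longnose: To be moved. Long-nose pliers with two long tapering bright steel jaws and all-blue grips, 74 mm wide, 143 mm high. Origin under the middle of its grips, z up to the jaws, y across its thickness. Hung, the grips saddle the rail, origin 24 mm over the bench; the flat joint (9 mm thick, 17 wide in x, 19 high; jaws 8 thick) begins 4 mm over the rail's top, jaws end at 62 mm. 75 g.
- slim_pliers: To be moved. Slim-jawed pliers with short pointed bright jaws and teal grips, 82 mm wide, 131 mm high. Origin under the middle of its grips, z up to the jaws, y across its thickness. Hung, the grips saddle the rail, origin 28 mm over the bench; the flat joint (9 mm thick, 17 wide in x, 19 high; jaws 8 thick) begins 5 mm over the rail's top, jaws end at 53 mm. 75 g.
- bow_pliers: To be moved. Bow-jawed pliers: dark grey jaws that bow apart, grey grips, 74 mm wide, 153 mm high, the tallest here. Origin under the middle of its grips, z up to the jaws, y across its thickness. Hung, the grips saddle the rail, origin 20 mm over the bench; the flat joint (10 mm thick, 17 wide in x, 19 high; jaws 8 thick) begins 5 mm over the rail's top, jaws end at 67 mm. 111 g.
- grey_cutters: On the rack, stays. Cutters with an oval steel head like the other's, but with all-grey grips, 71 mm wide, 137 mm high. Origin under the middle of its grips, z up to the jaws, y across its thickness. Hung, the grips saddle the rail, origin 20 mm over the bench; the flat joint (10 mm thick, 17 wide in x, 19 high; jaws 8 thick) begins 6 mm over the rail's top, jaws end at 51 mm. 117 g.
- black_longnose: On the rack, stays. Long-nose pliers, dark tapering jaws and narrow black grips, 58 mm wide, 145 mm high. Origin under the middle of its grips, z up to the jaws, y across its thickness. Hung, the grips saddle the rail, origin 22 mm over the bench; the flat joint (8 mm thick, 17 wide in x, 19 high; jaws 8 thick) begins 8 mm over the rail's top, jaws end at 61 mm. 75 g.
- nippers: On the rack, stays. Short nippers with broad square bright jaws and teal grips, 88 mm wide, 110 mm high, the shortest here. Origin under the middle of its grips, z up to the jaws, y across its thickness. Hung, the grips saddle the rail, origin 32 mm over the bench; the flat joint (8 mm thick, 17 wide in x, 19 high; jaws 8 thick) begins 1 mm over the rail's top, jaws end at 36 mm. 75 g.
There are look-alikes about, which are no part of the job. Leave any purple or yellow look-alike of the grey_cutters alone.

How it is judged:
By the outcome, as a careful person would: the job done as asked, in the order asked, and still so for the second after the job is handed in, with the robot touching nothing.
It also fails if it takes over 112 s, if anything falls off the work surface, if the arm or the gripper's body presses on something with over 40 N, if the wrist force passes 120 N, or if a joint passes its speed limit or range.

## Working session

There is one attempt and no reset: what is moved stays moved. The work goes in short steps, Python scripts to look and compute and a tool call to move; the robot and the scene stay as the last step left them, time stands still between calls to the robot, and variables do not carry over. Pictures are saved under pics/ and viewed, at most 14 in all, crops included, and the job is handed in when it is done.

Besides the shell and the picture viewer there is one more tool, called after "Emit:" in YAML: its name, and indented under it one key for each argument. arm_command: Moves the arm, as the interface text tells. Its arguments: {"type":"object","properties":{"fingers":{"type":"array","items":{"type":"number"}},"travel":{"type":"array","items":{"type":"array","items":{"type":"number"}}},"dr":{"type":"array","items":{"type":"array","items":{"type":"number"}}},"squeeze":{"type":"number"}},"required":["fingers","travel","dr"]}

```bash
mkdir -p pics; ls; python3 - <<'E'
from cell import *
import cv2,numpy as np
s=observe();print({k:np.round(v,3).tolist() for k,v in s.items()})
for n in("scene","top"):
    c=read_camera(n);cv2.imwrite(f"pics/{n}0.png",cv2.resize(c["color"],(784,588),interpolation=cv2.INTER_CUBIC))
    np.savez(f"{n}0.npz",**c);print(n,c["fx"],c["cx"],c["cy"],c["R"],c["t"])
E
```

```text
pics
{'time': 0.0, 'qpos': [1.195, 0.343, 1.525, 0.0, 1.275, -0.146], 'qvel': [-0.001, 0.0, -0.001, 0.0, 0.0, -0.002], 'joint_efforts': [0.0, -43.124, -24.422, 0.072, 0.056, -0.0], 'tool_pos': [0.119, 0.511, 0.226], 'tool_rot': [-3.14, -0.0, 2.912], 'contact_force': [0.088, 0.39, -0.325], 'torque': [-0.036, 0.013, 0.024], 'grip_force': 0.0, 'opening': 0.092}
scene 486.7018119751401 279.0817769244953 207.53400886728934 [[ 0.58071023 -0.81410512  0.0029124 ]
 [-0.50465207 -0.3627765  -0.78340252]
 [ 0.63882855  0.45346011 -0.62150785]] [-0.27544264  0.29639547  0.78879627]
top 412.663122169393 280.8239334823454 199.14780490212442 [[ 1.64154761e-02 -9.99865010e-01  7.03165747e-04]
 [-9.95583326e-01 -1.64101879e-02 -9.24367123e-02]
 [ 9.24357734e-02  8.17332551e-04 -9.95718313e-01]] [-0.01809423  0.47467668  0.91202486]
```

View pics/scene0.png

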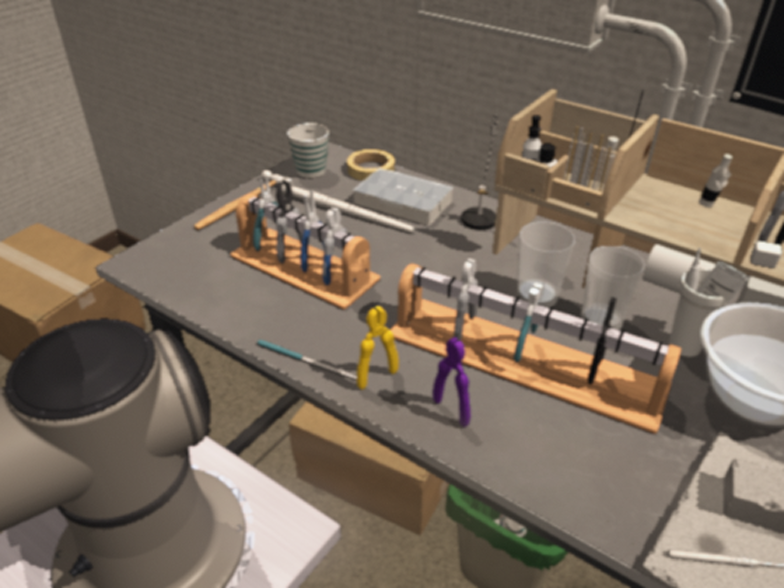

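View pics/top0.png

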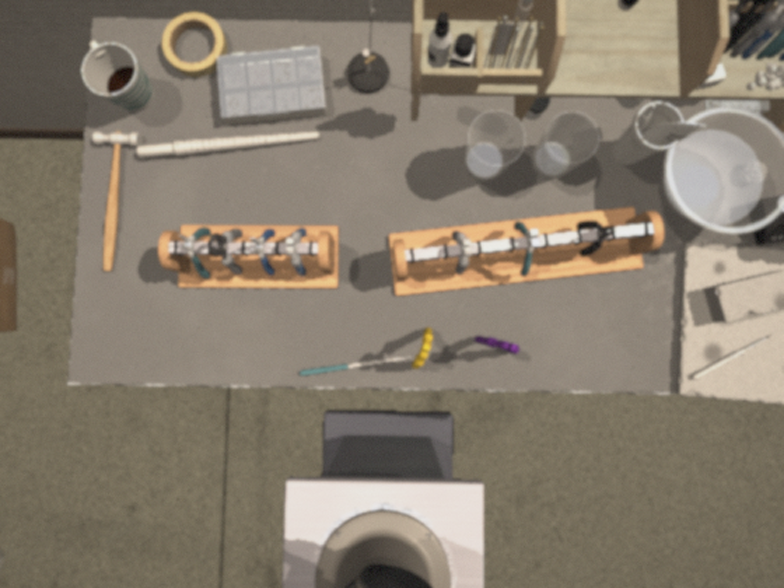

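The scene picture shows the spare stand on the left (scene px ~300,235) and the rack on the right (~540,335). Yellow (378,345) and purple (453,380) look-alikes stand in front of them. On the rack, from the left, hang grey cutters (465,295), teal nippers (528,320) and black long-nose (603,340). Next come crops for identity and for the rail edges.

```bash
cat > h.py <<'E'
import numpy as np,cv2
def ray(c,u,v,z):
    "world point on plane Z=z seen at native pixel u,v"
    R,t=c["R"],c["t"];d=R.T@np.array([(u-c["cx"])/c["fx"],(v-c["cy"])/c["fy"],1]);o=-R.T@t
    return o+d*(z-o[2])/d[2]
def proj(c,X):
    p=c["R"]@np.asarray(X,float)+c["t"];return p[0]/p[2]*c["fx"]+c["cx"],p[1]/p[2]*c["fy"]+c["cy"]
def pt(c,u,v):
    "world point from depth"
    z=c["z_map"][int(round(v)),int(round(u))];return c["R"].T@(np.array([(u-c["cx"])/c["fx"]*z,(v-c["cy"])/c["fy"]*z,z])-c["t"])
def crop(c,u0,v0,u1,v1,k,name):
    cv2.imwrite(name,cv2.resize(c["color"][v0:v1,u0:u1],None,fx=k,fy=k,interpolation=cv2.INTER_CUBIC))
E
python3 - <<'E'
from h import *
s=np.load("scene0.npz");t=np.load("top0.npz")
a=cv2.resize(s["color"][115:220,160:280],(686,600),interpolation=cv2.INTER_CUBIC);cv2.imwrite("pics/c1.png",a)
a=t["color"][140:215,105:245];b=t["color"][140:215,275:480]
A=cv2.resize(a,None,fx=3.9,fy=3.9,interpolation=cv2.INTER_CUBIC);B=cv2.resize(b,None,fx=3.9,fy=3.9,interpolation=cv2.INTER_CUBIC)
im=np.zeros((600,800,3),np.uint8);im[:A.shape[0],:A.shape[1]]=A;im[300:300+B.shape[0],:B.shape[1]]=B[:,:800];cv2.imwrite("pics/c2.png",im)
E
```

```text
(no output)
```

View pics/c1.png

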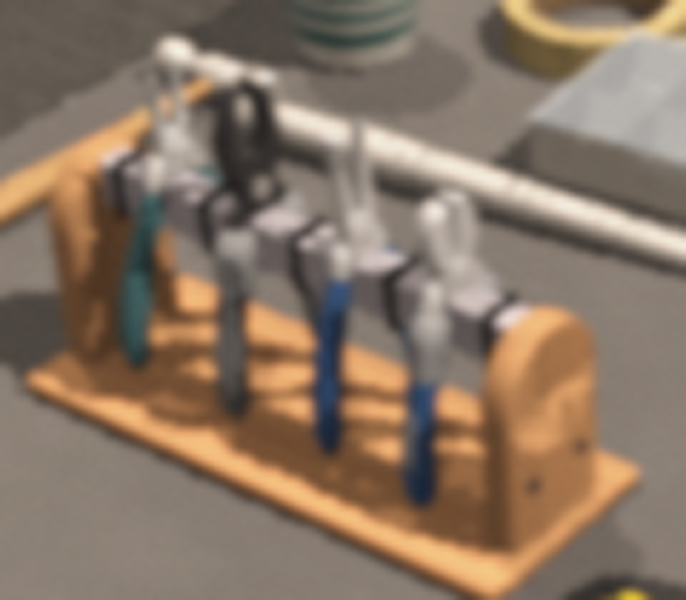

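View pics/c2.png

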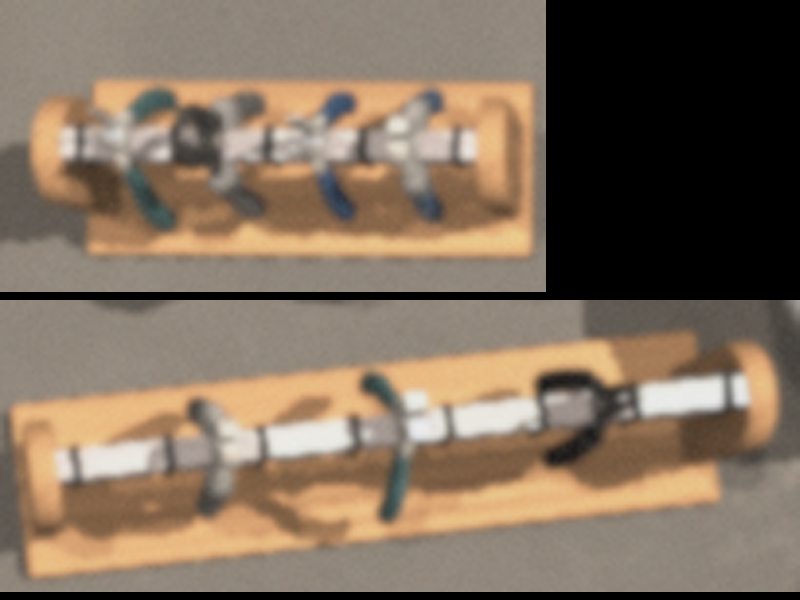

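Left to right on the spare stand, in c1 pixels:
- **Bay 1:** slim teal pliers (150,250)
- **Bay 2:** dark bow-jawed pliers (240,150)
- **Bay 3:** blue long-nose with all-blue grips (340,250)
- **Bay 4:** blue cutters with oval head and grey shoulders (435,260)

The yellow and purple ones are the look-alikes. On the rack the oval grey cutters are in bay 2, the broad-jawed nippers in bay 4 and the black long-nose in bay 6. The targets are therefore cutters → bay 1, long-nose → bay 5, slim → bay 3 and bow → bay 7. c2 shows the ring marks, which I'll fit.

```bash
cat >> h.py <<'E'
def fit(c,px,u0,v0,sp):
    P=np.array([ray(c,u0+x/3.9,v0+y/3.9,0.108)[:2] for x,y in px]);n=len(px)
    s=(np.arange(n)-(n-1)/2)*-sp
    m=P.mean(0);k=(s[:,None]*(P-m)).sum(0)/(s**2).sum()   # d pos/ds ~ rail +y unit
    return m,np.arctan2(-k[0],k[1]),np.linalg.norm(k),P-m-s[:,None]*k
E
python3 - <<'E'
from h import *
np.set_printoptions(precision=4,suppress=True)
t=np.load("top0.npz");s=np.load("scene0.npz")
S=fit(t,[(85,144),(268,145),(457,147)],105,140,.1)
K=fit(t,[(75,465-300),(170,155),(262,143),(355,133),(448,123),(634,103),(728,93)][:5],275,140,.05)
K2=fit(t,[(75,165),(728,93)],275,140,.35)
for a in(S,K,K2):print(*a)
for (m,th,*_),ys in((S,(.075,.025,-.025,-.075)),(K2,(.15,.1,.05,0,-.05,-.1,-.15))):
    for y in ys:
        X=m+y*np.array([-np.sin(th),np.cos(th)]);print(y,X,np.hypot(*X))
# jaw/joint points by depth, per spare bay
m,th=S[:2];e=np.array([-np.sin(th),np.cos(th)]);f=np.array([np.cos(th),np.sin(th)])
for n,c in(("top",t),("scene",s)):
    v,u=np.mgrid[:420,:560];z=c["z_map"];W=np.stack([(u-c["cx"])/c["fx"]*z,(v-c["cy"])/c["fy"]*z,z],-1)-c["t"]
    W=W@c["R"];W=W[z>0]
    for mm,ys in((S,(.075,.025,-.025,-.075)),(K2,(.15,.1,.05,0,-.05,-.1,-.15))):
      m,th=mm[:2];e=np.array([-np.sin(th),np.cos(th)]);f=np.array([np.cos(th),np.sin(th)])
      d=W[:,:2]-m;a=d@e;b=d@f
      top=(abs(b)<.012)&(abs(a)<.19)&(abs(W[:,2]-.106)<.006);print(n,"rail z",np.median(W[top,2]),"b",np.median(b[top]))
      for y in ys:
        for lo,hi in((.115,.135),(.135,.16),(.16,.19)):
            q=(abs(a-y)<.025)&(abs(b)<.03)&(W[:,2]>lo)&(W[:,2]<hi)
            if q.sum()>3:print(n,y,lo,q.sum(),"a",np.median(a[q])-y,"b",np.median(b[q]),"zmax",W[q,2].max())
E
```

```text
[0.5087 0.2104] 0.008380298782082012 0.984333762241563 [[-0.0001 -0.0005]
 [ 0.0002  0.0011]
 [-0.0001 -0.0005]]
[ 0.5152 -0.1363] 0.130746199960298 0.9938682972030842 [[ 0.      0.0004]
 [-0.0003 -0.0006]
 [ 0.0004  0.0001]
 [ 0.0001  0.0001]
 [-0.0002  0.    ]]
[ 0.5244 -0.2105] 0.12717131174295845 0.9972831722291893 [[0. 0.]
 [0. 0.]]
0.075 [0.508  0.2854] 0.58267644352807
0.025 [0.5084 0.2354] 0.5602709482809337
-0.025 [0.5089 0.1854] 0.5415673855880848
-0.075 [0.5093 0.1354] 0.5269600846153434
0.15 [ 0.5054 -0.0617] 0.509117994292716
0.1 [ 0.5117 -0.1113] 0.5236750860850675
0.05 [ 0.518  -0.1609] 0.5424666436378993
0 [ 0.5244 -0.2105] 0.5650703700720225
-0.05 [ 0.5307 -0.2601] 0.591049056176302
-0.1 [ 0.5371 -0.3097] 0.6199785887274352
-0.15 [ 0.5434 -0.3593] 0.6514659731359935
top rail z 0.10414640387350882 b 0.0012305498042358995
top 0.075 0.115 54 a 0.0006837457128943542 b 0.0021637898621908757 zmax 0.13455943622237798
top 0.075 0.135 26 a 0.0020264594154950494 b 0.007176490229719262 zmax 0.15843771525814218
top 0.025 0.115 60 a 0.0016809489144920461 b 0.000672219661530838 zm
[... 2359 characters left out ...]
 rail z 0.10602142123615725 b -0.0017639727022262597
scene 0.1 0.115 59 a -0.003014621977071405 b -0.007451111784315135 zmax 0.1344020279229731
scene 0.1 0.135 93 a -0.0013126013135146553 b -0.007157813601954628 zmax 0.15499185928209996
scene 0 0.115 51 a -0.0010248171790716316 b -0.0060035358608084175 zmax 0.1349038936909195
scene 0 0.135 62 a 0.0011572508565131589 b -0.00010310139154644793 zmax 0.14213421088762018
scene -0.1 0.115 52 a -0.0025284718997997113 b -0.005818741732170819 zmax 0.13413127912298145
scene -0.1 0.135 52 a -0.0020494942992191068 b -0.004659638532477271 zmax 0.15903254573093234
scene -0.1 0.16 18 a -0.0020419954880252222 b -0.003697267262446845 zmax 0.16624261502552135
```

Both rails fit well: the rail top measures 0.104–0.106 m, and the ring spacing is right to 1.5 %. All bays are in reach. Next is a helper that works out the moves, starting with a hover over the blue cutters.

```bash
cat > g.py <<'E'
import sys,numpy as np
from scipy.spatial.transform import Rotation as Ro
from cell import *
sp=lambda y:(0.5087-.0084*y,.2104+y,.0084)
rk=lambda y:(.5244-.1268*y,-.2105+.9919*y,.1272)
def go(x,y,z,th):
    s=observe();R=Ro.from_euler("xyz",s["tool_rot"]);G=Ro.from_euler("xyz",[np.pi,0,np.pi+th])
    print("travel",R.inv().apply(np.array([x,y,z])-s["tool_pos"]).round(4),"dr",(R.inv()*G).as_rotvec(degrees=True).round(2),"t",round(s["time"],2),"pos",np.round(s["tool_pos"],4),"open",s["opening"].__round__(4))
k,y,z=sys.argv[1],float(sys.argv[2]),float(sys.argv[3]);dx=float(sys.argv[4]) if len(sys.argv)>4 else 0
x,yy,th={"s":sp,"r":rk}[k](y);go(x+dx,yy,z,th)
E
python3 g.py s -0.075 0.235
```

```text
travel [-0.4652 -0.2768 -0.0086] dr [ -0.08  -0.02 -13.65] t 0.1 pos [0.1194 0.5109 0.2261] open 0.0923
```

Emit:
arm_command:
  fingers: [0.35,0.35,0.35,0.35,0.35,0.35,0.35,0.35]
  travel:
    - [-0.03,-0.018,-0.009]
    - [-0.06,-0.036,-0.009]
    - [-0.09,-0.054,-0.009]
    - [-0.12,-0.072,-0.009]
    - [-0.15,-0.09,-0.009]
    - [-0.18,-0.108,-0.009]
    - [-0.21,-0.126,-0.009]
    - [-0.24,-0.144,-0.009]
  dr:
    - [0,0,-1.7]
    - [0,0,-3.4]
    - [0,0,-5.1]
    - [0,0,-6.8]
    - [0,0,-8.5]
    - [0,0,-10.2]
    - [0,0,-11.9]
    - [0,0,-13.65]

```text
time: 0.77
tool_pos: [0.3212, 0.3148, 0.2355]
tool_rot: [-3.141, -0.0, -3.132]
contact_force: [0.7, 0.7, 0.4]
opening: 0.0432
grip_force: 0.0
```

```bash
python3 g.py s -0.075 0.235
```

```text
travel [-0.1863 -0.1813  0.0005] dr [-0.01 -0.02  0.09] t 0.77 pos [0.3212 0.3148 0.2355] open 0.0432
```

Emit:
arm_command:
  fingers: [0.35,0.35,0.35,0.35,0.35,0.35,0.35,0.35]
  travel:
    - [-0.026,-0.026,0]
    - [-0.053,-0.052,0]
    - [-0.08,-0.078,0]
    - [-0.107,-0.104,0]
    - [-0.134,-0.13,0]
    - [-0.16,-0.156,0]
    - [-0.186,-0.181,0]
    - [-0.186,-0.181,0]
  dr:
    - [0,0,0]
    - [0,0,0]
    - [0,0,0]
    - [0,0,0]
    - [0,0,0]
    - [0,0,0]
    - [0,0,0]
    - [0,0,0]

```text
time: 1.43
tool_pos: [0.5117, 0.1325, 0.2349]
tool_rot: [-3.14, 0.001, -3.138]
contact_force: [0.2, 0.2, -0.5]
opening: 0.0295
grip_force: 0.0
```

```bash
python3 g.py s -0.074 0.114; python3 - <<'E'
from cell import *
from h import *
c=read_camera("scene");crop(c,150,60,300,230,3.4,"pics/s1.png")
E
```

```text
travel [0.0025 0.0041 0.1209] dr [-0.1   0.07 -0.27] t 1.43 pos [0.5117 0.1325 0.2349] open 0.0295
```

View pics/s1.png

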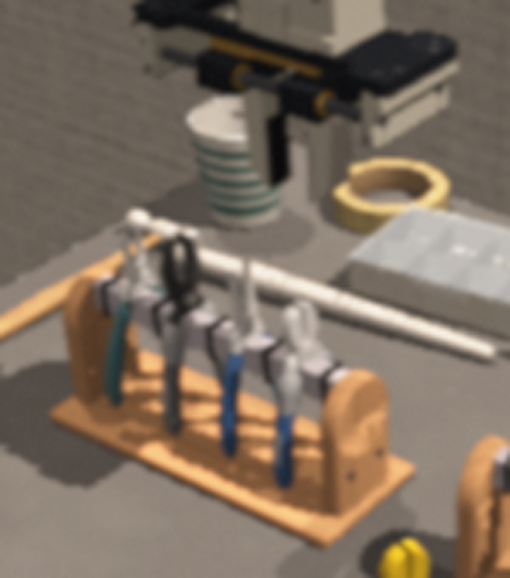

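The gripper (fingers at ~265,150 in the crop) hovers over the stand, with the wide body lying along the rail. I'll go down part way and let it settle.

Emit:
arm_command:
  fingers: [0.35,0.35,0.35,0.35,0.35]
  travel:
    - [0,0,0.02]
    - [0,0,0.045]
    - [0,0,0.065]
    - [0,0,0.065]
    - [0,0,0.065]
  dr:
    - [0,0,0]
    - [0,0,0]
    - [0,0,0]
    - [0,0,0]
    - [0,0,0]

```text
time: 1.9
tool_pos: [0.5068, 0.1376, 0.1703]
tool_rot: [-3.142, -0.003, -3.132]
contact_force: [-0.7, 0.4, 0.3]
opening: 0.03
grip_force: 0.0
```

```bash
python3 g.py s -0.074 0.114
```

```text
travel [-0.0026 -0.0012  0.0563] dr [-0.   -0.15  0.05] t 1.9 pos [0.5068 0.1376 0.1703] open 0.03
```

Emit:
arm_command:
  fingers: [0.35,0.35,0.35,0.35,1,1,1,1]
  travel:
    - [-0.002,-0.001,0.02]
    - [-0.002,-0.001,0.04]
    - [-0.002,-0.001,0.056]
    - [-0.002,-0.001,0.056]
    - [-0.002,-0.001,0.056]
    - [-0.002,-0.001,0.056]
    - [-0.002,-0.001,0.056]
    - [-0.002,-0.001,0.056]
  dr:
    - [0,0,0]
    - [0,0,0]
    - [0,0,0]
    - [0,0,0]
    - [0,0,0]
    - [0,0,0]
    - [0,0,0]
    - [0,0,0]
  squeeze: 25

```text
time: 2.57
tool_pos: [0.511, 0.1366, 0.1164]
tool_rot: [3.14, 0.003, -3.133]
contact_force: [-0.5, -5.6, 6.1]
opening: 0.009
grip_force: 24.9
```

Gripped: opening is 9 mm at 25 N. Lifting.

Emit:
arm_command:
  fingers: [1,1,1,1,1,1,1,1]
  travel:
    - [0,0,-0.012]
    - [0,0,-0.037]
    - [0,0,-0.065]
    - [0,0,-0.095]
    - [0,0,-0.125]
    - [0,0,-0.15]
    - [0,0,-0.17]
    - [0,0,-0.175]
  dr:
    - [0,0,0]
    - [0,0,0]
    - [0,0,0]
    - [0,0,0]
    - [0,0,0]
    - [0,0,0]
    - [0,0,0]
    - [0,0,0]

```text
time: 3.23
tool_pos: [0.5112, 0.136, 0.294]
tool_rot: [3.141, 0.007, -3.133]
contact_force: [1.0, -0.9, -0.6]
opening: 0.009
grip_force: 24.9
```

```bash
python3 g.py r 0.15 0.29;  python3 - <<'E'
from cell import *
from h import *
c=read_camera("scene");crop(c,150,30,350,230,2.9,"pics/s2.png")
E
```

```text
travel [ 0.0075 -0.1977  0.0038] dr [ 0.02  0.41 -6.8 ] t 3.23 pos [0.5112 0.136  0.294 ] open 0.009
```

View pics/s2.png

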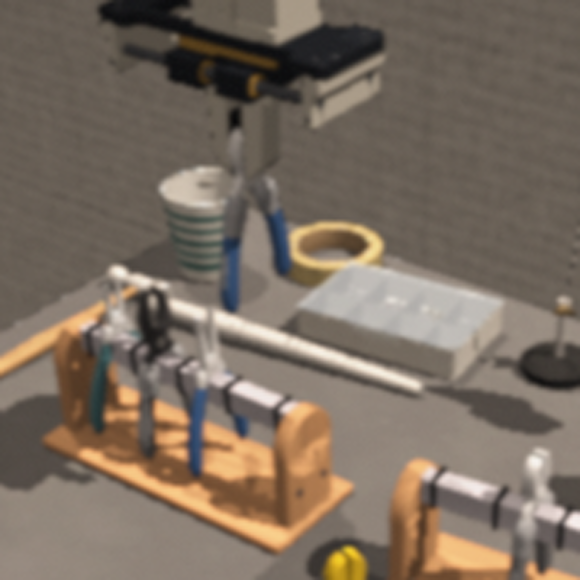

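The cutters are held upright at (250,200), clear of everything. Moving over to bay 1.

Emit:
arm_command:
  fingers: [1,1,1,1,1,1,1,1]
  travel:
    - [0.001,-0.015,0]
    - [0.002,-0.045,0]
    - [0.003,-0.08,0]
    - [0.004,-0.115,0]
    - [0.005,-0.15,0]
    - [0.006,-0.18,0.002]
    - [0.0075,-0.1975,0.004]
    - [0.0075,-0.1975,0.004]
  dr:
    - [0,0,-1]
    - [0,0,-2]
    - [0,0,-3]
    - [0,0,-4]
    - [0,0,-5]
    - [0,0,-6]
    - [0,0,-6.8]
    - [0,0,-6.8]

```text
time: 3.95
tool_pos: [0.5031, -0.0648, 0.2836]
tool_rot: [3.141, -0.004, -3.018]
contact_force: [-0.2, 0.4, -1.7]
opening: 0.0092
grip_force: 24.9
```

Emit:
arm_command:
  fingers: [1,1,1,1,1,1]
  travel:
    - [0,0,0.015]
    - [0,0,0.035]
    - [0,0,0.055]
    - [0,0,0.07]
    - [0,0,0.07]
    - [0,0,0.07]
  dr:
    - [0,0,0]
    - [0,0,0]
    - [0,0,0]
    - [0,0,0]
    - [0,0,0]
    - [0,0,0]

```text
time: 4.45
tool_pos: [0.5035, -0.0608, 0.2147]
tool_rot: [3.14, -0.003, -3.014]
contact_force: [-0.0, -0.6, -0.3]
opening: 0.0095
grip_force: 24.9
```

```bash
python3 g.py r 0.15 0.117;  python3 - <<'E'
from cell import *
from h import *
c=read_camera("scene");t=read_camera("top")
a=cv2.resize(c["color"][60:300,220:420],(500,600),interpolation=cv2.INTER_CUBIC)
b=cv2.resize(t["color"][90:290,200:300],(300,600),interpolation=cv2.INTER_CUBIC)
cv2.imwrite("pics/s3.png",np.hstack([a,b]))
E
```

```text
travel [-0.002  -0.0013  0.0977] dr [ 0.08 -0.15  0.02] t 4.45 pos [ 0.5035 -0.0608  0.2147] open 0.0095
```

View pics/s3.png

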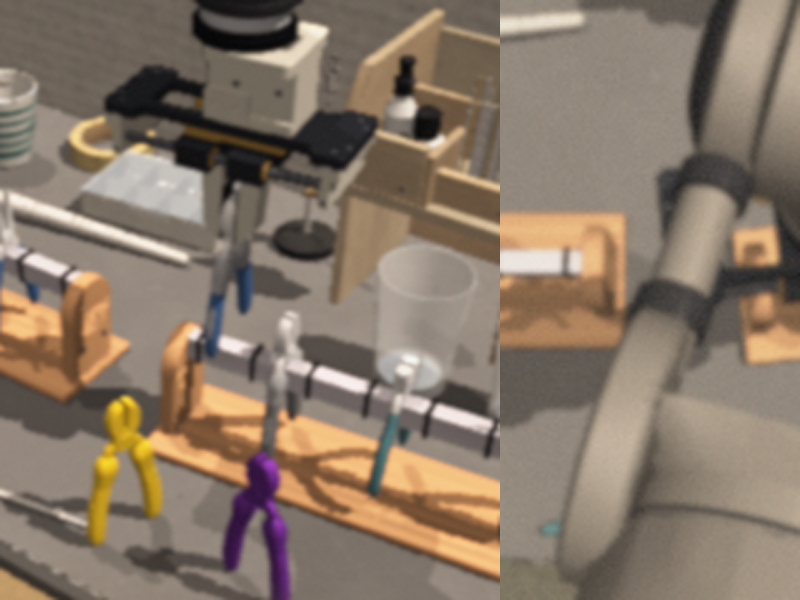

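The front leg (215,335) is before the rail and the rear leg (245,290) behind it, in bay 1. Lowering.

Emit:
arm_command:
  fingers: [1,1,1,1,1,1,1]
  travel:
    - [-0.002,-0.001,0.015]
    - [-0.002,-0.001,0.035]
    - [-0.002,-0.001,0.055]
    - [-0.002,-0.001,0.075]
    - [-0.002,-0.001,0.09]
    - [-0.002,-0.001,0.097]
    - [-0.002,-0.001,0.098]
  dr:
    - [0,0,0]
    - [0,0,0]
    - [0,0,0]
    - [0,0,0]
    - [0,0,0]
    - [0,0,0]
    - [0,0,0]

```text
time: 5.13
tool_pos: [0.5067, -0.0622, 0.1176]
tool_rot: [3.141, 0.001, -3.015]
contact_force: [0.5, -0.2, -1.9]
opening: 0.0093
grip_force: 24.9
```

Emit:
arm_command:
  fingers: [1,0.6,0.35,0.35,0.35,0.35,0.35,0.35]
  travel:
    - [0,0,0.001]
    - [0,0,0.001]
    - [0,0,0.001]
    - [0,0,0.001]
    - [0,0,0.001]
    - [0,0,-0.02]
    - [0,0,-0.05]
    - [0,0,-0.085]
  dr:
    - [0,0,0]
    - [0,0,0]
    - [0,0,0]
    - [0,0,0]
    - [0,0,0]
    - [0,0,0]
    - [0,0,0]
    - [0,0,0]

```text
time: 5.8
tool_pos: [0.5052, -0.0622, 0.2027]
tool_rot: [3.14, -0.003, -3.015]
contact_force: [0.7, -0.2, -0.5]
opening: 0.0296
grip_force: 0.0
```

```bash
python3 g.py s -0.025 0.225;  python3 - <<'E'
from cell import *
from h import *
c=read_camera("scene");cv2.imwrite("pics/s4.png",cv2.resize(c["color"][100:300,240:440],(580,580),interpolation=cv2.INTER_CUBIC))
E
```

```text
travel [-0.0349  0.2451 -0.0221] dr [ 0.07 -0.19  6.79] t 5.8 pos [ 0.5052 -0.0622  0.2027] open 0.0296
```

View pics/s4.png

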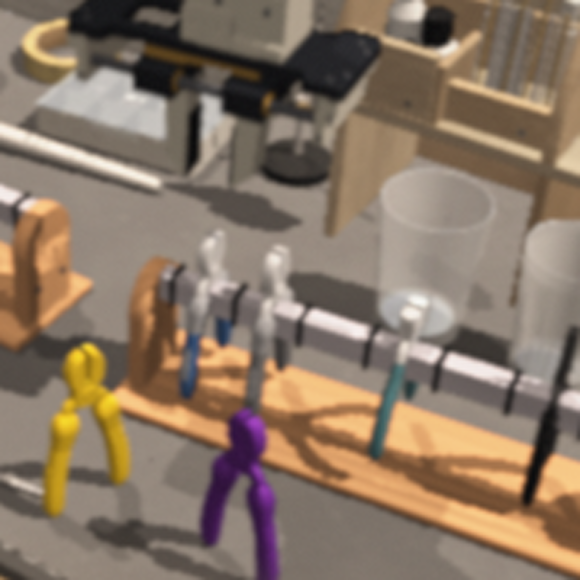

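The blue cutters hang in bay 1 at (205,300), centred between its rings. Next is the blue long-nose in spare bay 3.

Emit:
arm_command:
  fingers: [0.35,0.35,0.35,0.35,0.35,0.35,0.35,0.35]
  travel:
    - [-0.003,0.018,-0.01]
    - [-0.008,0.05,-0.022]
    - [-0.013,0.088,-0.022]
    - [-0.018,0.126,-0.022]
    - [-0.024,0.164,-0.022]
    - [-0.03,0.202,-0.022]
    - [-0.033,0.232,-0.022]
    - [-0.035,0.245,-0.022]
  dr:
    - [0,0,1]
    - [0,0,2]
    - [0,0,3]
    - [0,0,4]
    - [0,0,5]
    - [0,0,6]
    - [0,0,6.8]
    - [0,0,6.8]

```text
time: 6.52
tool_pos: [0.5094, 0.1887, 0.2249]
tool_rot: [3.14, 0.001, -3.131]
contact_force: [0.2, -1.1, -0.2]
opening: 0.0301
grip_force: 0.0
```

Emit:
arm_command:
  fingers: [0.35,0.35,0.35,0.35]
  travel:
    - [0,0,0.015]
    - [0,0,0.04]
    - [0,0,0.045]
    - [0,0,0.045]
  dr:
    - [0,0,0]
    - [0,0,0]
    - [0,0,0]
    - [0,0,0]

```text
time: 6.85
tool_pos: [0.5089, 0.1844, 0.1782]
tool_rot: [-3.141, -0.004, -3.133]
contact_force: [-0.2, 0.2, -0.2]
opening: 0.0299
grip_force: 0.0
```

```bash
python3 g.py s -0.025 0.115
```

```text
travel [-0.0003  0.0011  0.0632] dr [-0.06 -0.22 -0.01] t 6.85 pos [0.5089 0.1844 0.1782] open 0.0299
```

Emit:
arm_command:
  fingers: [0.35,0.35,0.35,0.35,1,1,1,1]
  travel:
    - [0,0,0.02]
    - [0,0,0.045]
    - [0,0,0.061]
    - [0,0,0.062]
    - [0,0,0.062]
    - [0,0,0.062]
    - [0,0,0.062]
    - [0,0,0.062]
  dr:
    - [0,0,0]
    - [0,0,0]
    - [0,0,0]
    - [0,0,0]
    - [0,0,0]
    - [0,0,0]
    - [0,0,0]
    - [0,0,0]
  squeeze: 25

```text
time: 7.52
tool_pos: [0.5109, 0.1855, 0.1194]
tool_rot: [3.14, 0.003, -3.133]
contact_force: [-0.4, -5.4, 6.0]
opening: 0.0083
grip_force: 25.1
```

Emit:
arm_command:
  fingers: [1,1,1,1,1,1,1,1]
  travel:
    - [0,0,-0.012]
    - [0,0,-0.037]
    - [0,0,-0.065]
    - [0,0,-0.095]
    - [0,0,-0.125]
    - [0,0,-0.155]
    - [0,0,-0.178]
    - [0,0,-0.185]
  dr:
    - [0,0,0]
    - [0,0,0]
    - [0,0,0]
    - [0,0,0]
    - [0,0,0]
    - [0,0,0]
    - [0,0,0]
    - [0,0,0]

```text
time: 8.18
tool_pos: [0.5111, 0.1854, 0.3076]
tool_rot: [3.14, 0.008, -3.133]
contact_force: [0.8, 0.1, -0.4]
opening: 0.0083
grip_force: 25.0
```

```bash
python3 g.py r -0.05 0.302
```

```text
travel [-0.0158 -0.4457  0.005 ] dr [ 0.07  0.45 -6.79] t 8.18 pos [0.5111 0.1854 0.3076] open 0.0083
```

Emit:
arm_command:
  fingers: [1,1,1,1,1,1,1,1]
  travel:
    - [-0.001,-0.015,0]
    - [-0.002,-0.045,0]
    - [-0.003,-0.08,0]
    - [-0.004,-0.116,0]
    - [-0.005,-0.152,0]
    - [-0.006,-0.188,0]
    - [-0.007,-0.224,0]
    - [-0.008,-0.26,0]
  dr:
    - [0,0,-0.5]
    - [0,0,-1]
    - [0,0,-1.5]
    - [0,0,-2]
    - [0,0,-2.5]
    - [0,0,-3]
    - [0,0,-3.5]
    - [0,0,-4]

```text
time: 8.85
tool_pos: [0.5195, -0.0764, 0.302]
tool_rot: [3.141, -0.001, -3.063]
contact_force: [1.1, -0.2, -1.1]
opening: 0.0086
grip_force: 25.0
```

```bash
python3 g.py r -0.05 0.302
```

```text
travel [ 3.20e-03 -1.84e-01 -1.00e-04] dr [ 0.03 -0.05 -2.77] t 8.85 pos [ 0.5195 -0.0764  0.302 ] open 0.0086
```

Emit:
arm_command:
  fingers: [1,1,1,1,1,1,1,1]
  travel:
    - [0.001,-0.036,0]
    - [0.001,-0.072,0]
    - [0.002,-0.108,0]
    - [0.002,-0.142,0]
    - [0.003,-0.168,0]
    - [0.003,-0.184,0]
    - [0.003,-0.184,0]
    - [0.003,-0.184,0]
  dr:
    - [0,0,-0.5]
    - [0,0,-1]
    - [0,0,-1.5]
    - [0,0,-2]
    - [0,0,-2.5]
    - [0,0,-2.77]
    - [0,0,-2.77]
    - [0,0,-2.77]

```text
time: 9.52
tool_pos: [0.531, -0.2589, 0.3014]
tool_rot: [3.14, -0.001, -3.017]
contact_force: [-0.0, 0.7, -0.8]
opening: 0.0083
grip_force: 25.0
```

Emit:
arm_command:
  fingers: [1,1,1,1,1,1]
  travel:
    - [0,0,0.015]
    - [0,0,0.045]
    - [0,0,0.07]
    - [0,0,0.082]
    - [0,0,0.082]
    - [0,0,0.082]
  dr:
    - [0,0,0]
    - [0,0,0]
    - [0,0,0]
    - [0,0,0]
    - [0,0,0]
    - [0,0,0]

```text
time: 10.02
tool_pos: [0.5315, -0.2572, 0.2206]
tool_rot: [3.141, -0.001, -3.014]
contact_force: [-0.0, 0.1, -0.5]
opening: 0.0081
grip_force: 25.0
```

```bash
python3 g.py r -0.05 0.12;  python3 - <<'E'
from cell import *
from h import *
c=read_camera("scene");cv2.imwrite("pics/s5.png",cv2.resize(c["color"][60:300,270:480],(525,600),interpolation=cv2.INTER_CUBIC))
E
```

```text
travel [ 0.001  -0.0029  0.1006] dr [ 0.06 -0.04  0.04] t 10.02 pos [ 0.5315 -0.2572  0.2206] open 0.0081
```

View pics/s5.png

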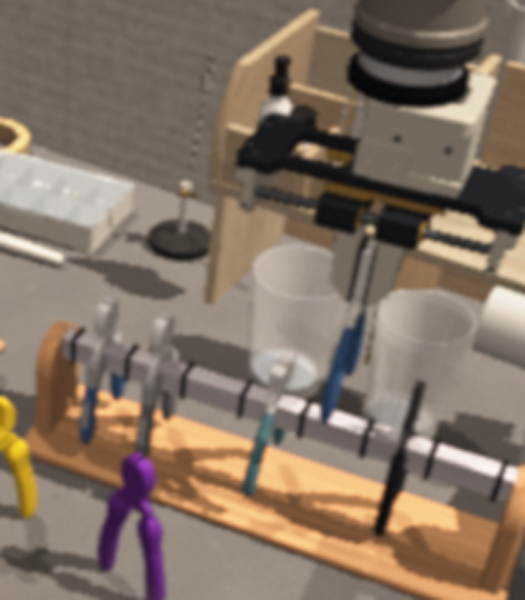

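The long-nose (330,400) hangs over bay 5, whose rings are at 302 and 365. Lowering and releasing.

Emit:
arm_command:
  fingers: [1,1,1,1,1,1,1,1]
  travel:
    - [0.001,-0.002,0.015]
    - [0.001,-0.002,0.035]
    - [0.001,-0.002,0.055]
    - [0.001,-0.002,0.075]
    - [0.001,-0.002,0.09]
    - [0.001,-0.002,0.097]
    - [0.001,-0.002,0.101]
    - [0.001,-0.002,0.101]
  dr:
    - [0,0,0]
    - [0,0,0]
    - [0,0,0]
    - [0,0,0]
    - [0,0,0]
    - [0,0,0]
    - [0,0,0]
    - [0,0,0]

```text
time: 10.73
tool_pos: [0.5323, -0.2608, 0.1208]
tool_rot: [-3.14, 0.003, -3.015]
contact_force: [4.4, 1.3, -0.5]
opening: 0.0085
grip_force: 25.0
```

```bash
python3 g.py r -0.05 0.119
```

```text
travel [0.0015 0.0009 0.0018] dr [-0.1   0.19 -0.02] t 10.73 pos [ 0.5323 -0.2608  0.1208] open 0.0085
```

Emit:
arm_command:
  fingers: [1,1,0.6,0.35,0.35,0.35,0.35,0.35]
  travel:
    - [0.001,0,0.0015]
    - [0.001,0,0.0015]
    - [0.001,0,0.0015]
    - [0.001,0,0.0015]
    - [0.001,0,0.0015]
    - [0.001,0,0.0015]
    - [0,0,-0.03]
    - [0,0,-0.06]
  dr:
    - [0,0,0]
    - [0,0,0]
    - [0,0,0]
    - [0,0,0]
    - [0,0,0]
    - [0,0,0]
    - [0,0,0]
    - [0,0,0]

```text
time: 11.4
tool_pos: [0.5295, -0.26, 0.1789]
tool_rot: [3.138, -0.004, -3.015]
contact_force: [0.3, -1.3, 0.5]
opening: 0.0297
grip_force: 0.0
```

Emit:
arm_command:
  fingers: [0.35,0.35,0.35]
  travel:
    - [0,0,-0.03]
    - [0,0,-0.05]
    - [0,0,-0.05]
  dr:
    - [0,0,0]
    - [0,0,0]
    - [0,0,0]

```text
time: 11.65
tool_pos: [0.5323, -0.2618, 0.2349]
tool_rot: [-3.136, 0.006, -3.015]
contact_force: [0.6, -0.0, 0.3]
opening: 0.0298
grip_force: 0.0
```

```bash
python3 g.py s 0.0775 0.225;  python3 - <<'E'
from cell import *
from h import *
c=read_camera("scene");cv2.imwrite("pics/s6.png",cv2.resize(c["color"][100:300,150:480],(800,485),interpolation=cv2.INTER_CUBIC))
E
```

```text
travel [-0.0453  0.5484  0.007 ] dr [-0.31  0.38  6.77] t 11.65 pos [ 0.5323 -0.2618  0.2349] open 0.0298
```

View pics/s6.png

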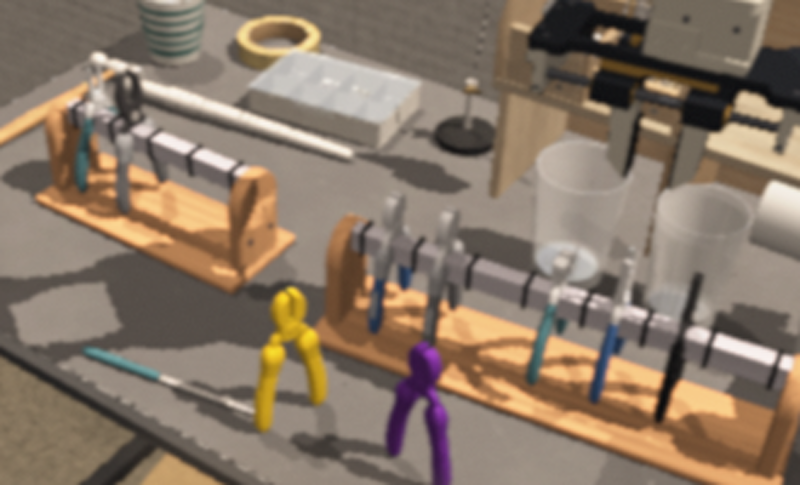

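The long-nose hangs in bay 5 (610,340) and nothing else has moved. Next is the slim teal pliers in spare bay 1 (90,130).

Emit:
arm_command:
  fingers: [0.43,0.43,0.43,0.43,0.43,0.43,0.43,0.43]
  travel:
    - [-0.001,0.015,0]
    - [-0.004,0.045,0]
    - [-0.007,0.08,0]
    - [-0.01,0.117,0]
    - [-0.013,0.154,0]
    - [-0.016,0.191,0]
    - [-0.019,0.228,0]
    - [-0.022,0.265,0]
  dr:
    - [0,0,0.5]
    - [0,0,1]
    - [0,0,1.5]
    - [0,0,2]
    - [0,0,2.5]
    - [0,0,3]
    - [0,0,3.5]
    - [0,0,4]

```text
time: 12.37
tool_pos: [0.5179, 0.0067, 0.2283]
tool_rot: [3.141, -0.003, -3.086]
contact_force: [1.4, 0.2, 0.0]
opening: 0.0262
grip_force: 0.0
```

```bash
python3 g.py s 0.0775 0.225
```

```text
travel [-0.0059  0.2813  0.0034] dr [ 0.02 -0.16  2.73] t 12.37 pos [0.5179 0.0067 0.2283] open 0.0262
```

Emit:
arm_command:
  fingers: [0.43,0.43,0.43,0.43,0.43,0.43,0.43,0.43]
  travel:
    - [-0.001,0.038,0]
    - [-0.002,0.078,0]
    - [-0.003,0.118,0]
    - [-0.004,0.158,0]
    - [-0.005,0.198,0]
    - [-0.006,0.235,0]
    - [-0.006,0.265,0.003]
    - [-0.006,0.2815,0.003]
  dr:
    - [0,0,0.5]
    - [0,0,1]
    - [0,0,1.5]
    - [0,0,2]
    - [0,0,2.5]
    - [0,0,2.73]
    - [0,0,2.73]
    - [0,0,2.73]

```text
time: 13.03
tool_pos: [0.5075, 0.2894, 0.2245]
tool_rot: [-3.141, -0.003, -3.13]
contact_force: [0.2, -0.7, -0.2]
opening: 0.0259
grip_force: 0.0
```

Emit:
arm_command:
  fingers: [0.43,0.43,0.43,0.43]
  travel:
    - [0,0,0.015]
    - [0,0,0.04]
    - [0,0,0.048]
    - [0,0,0.048]
  dr:
    - [0,0,0]
    - [0,0,0]
    - [0,0,0]
    - [0,0,0]

```text
time: 13.37
tool_pos: [0.5072, 0.2855, 0.1752]
tool_rot: [-3.139, -0.007, -3.132]
contact_force: [0.0, -0.1, -0.1]
opening: 0.0262
grip_force: 0.0
```

```bash
python3 g.py s 0.0775 0.116
```

```text
travel [-0.0013  0.0025  0.0592] dr [-0.16 -0.4   0.04] t 13.37 pos [0.5072 0.2855 0.1752] open 0.0262
```

Emit:
arm_command:
  fingers: [0.43,0.43,0.43,0.43,1,1,1,1]
  travel:
    - [-0.001,0.002,0.02]
    - [-0.001,0.002,0.042]
    - [-0.001,0.002,0.058]
    - [-0.001,0.002,0.059]
    - [-0.001,0.002,0.059]
    - [-0.001,0.002,0.059]
    - [-0.001,0.002,0.059]
    - [-0.001,0.002,0.059]
  dr:
    - [0,0,0]
    - [0,0,0]
    - [0,0,0]
    - [0,0,0]
    - [0,0,0]
    - [0,0,0]
    - [0,0,0]
    - [0,0,0]
  squeeze: 25

```text
time: 14.03
tool_pos: [0.511, 0.2887, 0.1213]
tool_rot: [3.14, 0.003, -3.133]
contact_force: [0.6, -0.6, 1.1]
opening: 0.0085
grip_force: 25.0
```

Emit:
arm_command:
  fingers: [1,1,1,1,1,1,1,1]
  travel:
    - [0,0,-0.012]
    - [0,0,-0.037]
    - [0,0,-0.065]
    - [0,0,-0.095]
    - [0,0,-0.125]
    - [0,0,-0.155]
    - [0,0,-0.178]
    - [0,0,-0.185]
  dr:
    - [0,0,0]
    - [0,0,0]
    - [0,0,0]
    - [0,0,0]
    - [0,0,0]
    - [0,0,0]
    - [0,0,0]
    - [0,0,0]

```text
time: 14.7
tool_pos: [0.5112, 0.2889, 0.3099]
tool_rot: [3.139, 0.008, -3.132]
contact_force: [0.0, 0.5, -0.2]
opening: 0.0081
grip_force: 25.0
```

```bash
python3 g.py r 0.05 0.302
```

```text
travel [-0.0027 -0.4499  0.0065] dr [ 0.15  0.45 -6.76] t 14.7 pos [0.5112 0.2889 0.3099] open 0.0081
```

Emit:
arm_command:
  fingers: [1,1,1,1,1,1,1,1]
  travel:
    - [0,-0.015,0]
    - [0,-0.045,0]
    - [0,-0.08,0]
    - [0,-0.116,0]
    - [0,-0.152,0]
    - [0,-0.188,0]
    - [-0.001,-0.224,0]
    - [-0.001,-0.26,0]
  dr:
    - [0,0,-0.5]
    - [0,0,-1]
    - [0,0,-1.5]
    - [0,0,-2]
    - [0,0,-2.5]
    - [0,0,-3]
    - [0,0,-3.5]
    - [0,0,-4]

```text
time: 15.37
tool_pos: [0.5129, 0.0269, 0.304]
tool_rot: [3.141, -0.001, -3.062]
contact_force: [-0.0, -0.0, -1.4]
opening: 0.0081
grip_force: 25.0
```

```bash
python3 g.py r 0.05 0.302
```

```text
travel [ 0.0098 -0.1876  0.002 ] dr [ 0.02 -0.05 -2.73] t 15.37 pos [0.5129 0.0269 0.304 ] open 0.0081
```

Emit:
arm_command:
  fingers: [1,1,1,1,1,1,1,1]
  travel:
    - [0.002,-0.036,0]
    - [0.004,-0.072,0]
    - [0.006,-0.108,0]
    - [0.008,-0.142,0]
    - [0.009,-0.17,0]
    - [0.01,-0.187,0.002]
    - [0.01,-0.187,0.002]
    - [0.01,-0.187,0.002]
  dr:
    - [0,0,-0.5]
    - [0,0,-1]
    - [0,0,-1.5]
    - [0,0,-2]
    - [0,0,-2.5]
    - [0,0,-2.73]
    - [0,0,-2.73]
    - [0,0,-2.73]

```text
time: 16.03
tool_pos: [0.5178, -0.1592, 0.3017]
tool_rot: [3.14, -0.001, -3.017]
contact_force: [-0.3, 0.6, -1.4]
opening: 0.0086
grip_force: 25.0
```

Emit:
arm_command:
  fingers: [1,1,1,1,1,1]
  travel:
    - [0,0,0.015]
    - [0,0,0.045]
    - [0,0,0.07]
    - [0,0,0.082]
    - [0,0,0.082]
    - [0,0,0.082]
  dr:
    - [0,0,0]
    - [0,0,0]
    - [0,0,0]
    - [0,0,0]
    - [0,0,0]
    - [0,0,0]

```text
time: 16.53
tool_pos: [0.5182, -0.1574, 0.2206]
tool_rot: [3.141, -0.001, -3.014]
contact_force: [0.6, -0.1, -0.6]
opening: 0.0085
grip_force: 25.0
```

```bash
python3 g.py r 0.05 0.121;  python3 - <<'E'
from cell import *
from h import *
c=read_camera("scene");cv2.imwrite("pics/s7.png",cv2.resize(c["color"][60:300,270:480],(525,600),interpolation=cv2.INTER_CUBIC))
E
```

```text
travel [ 0.0005 -0.0035  0.0996] dr [ 0.05 -0.05  0.05] t 16.53 pos [ 0.5182 -0.1574  0.2206] open 0.0085
```

View pics/s7.png

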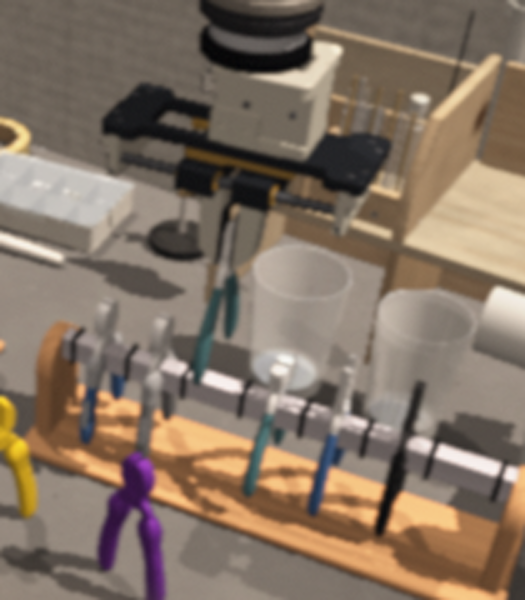

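The slim pliers (205,345) are astride above bay 3, whose rings are at ~180 and 242. Lowering.

Emit:
arm_command:
  fingers: [1,1,1,1,1,1,1,1]
  travel:
    - [0.001,-0.003,0.015]
    - [0.001,-0.003,0.035]
    - [0.001,-0.003,0.055]
    - [0.001,-0.003,0.075]
    - [0.001,-0.003,0.09]
    - [0.001,-0.003,0.096]
    - [0.001,-0.003,0.1]
    - [0.001,-0.003,0.1]
  dr:
    - [0,0,0]
    - [0,0,0]
    - [0,0,0]
    - [0,0,0]
    - [0,0,0]
    - [0,0,0]
    - [0,0,0]
    - [0,0,0]

```text
time: 17.25
tool_pos: [0.5201, -0.1621, 0.1222]
tool_rot: [-3.139, 0.006, -3.015]
contact_force: [4.9, 1.3, -1.0]
opening: 0.0084
grip_force: 25.0
```

```bash
python3 g.py r 0.05 0.12
```

```text
travel [0.0019 0.0015 0.0022] dr [-0.13  0.32 -0.03] t 17.25 pos [ 0.5201 -0.1621  0.1222] open 0.0084
```

Emit:
arm_command:
  fingers: [1,1,0.6,0.35,0.35,0.35,0.35,0.35]
  travel:
    - [0.001,0,0.0015]
    - [0.001,0,0.0015]
    - [0.001,0,0.0015]
    - [0.001,0,0.0015]
    - [0.001,0,0.0015]
    - [0.001,0,0.0015]
    - [0,0,-0.03]
    - [0,0,-0.06]
  dr:
    - [0,0,0]
    - [0,0,0]
    - [0,0,0]
    - [0,0,0]
    - [0,0,0]
    - [0,0,0]
    - [0,0,0]
    - [0,0,0]

```text
time: 17.92
tool_pos: [0.5165, -0.1614, 0.1801]
tool_rot: [3.139, -0.004, -3.015]
contact_force: [1.0, -0.5, 0.3]
opening: 0.0298
grip_force: 0.0
```

Emit:
arm_command:
  fingers: [0.35,0.35,0.35]
  travel:
    - [0,0,-0.03]
    - [0,0,-0.055]
    - [0,0,-0.055]
  dr:
    - [0,0,0]
    - [0,0,0]
    - [0,0,0]

```text
time: 18.17
tool_pos: [0.5196, -0.1629, 0.2412]
tool_rot: [-3.136, 0.008, -3.015]
contact_force: [0.5, 0.7, -0.2]
opening: 0.0295
grip_force: 0.0
```

```bash
python3 g.py s 0.029 0.235;  python3 - <<'E'
from cell import *
from h import *
c=read_camera("scene");cv2.imwrite("pics/s8.png",cv2.resize(c["color"][100:300,150:480],(800,485),interpolation=cv2.INTER_CUBIC))
E
```

```text
travel [-0.0397  0.4005  0.0045] dr [-0.27  0.46  6.77] t 18.17 pos [ 0.5196 -0.1629  0.2412] open 0.0295
```

View pics/s8.png

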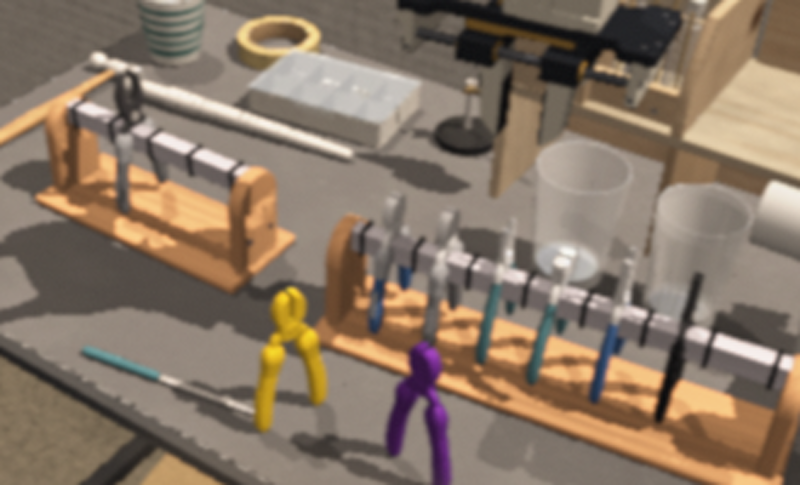

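The slim pliers hang in bay 3 (500,280). Last are the bow pliers in spare bay 2 (125,130).

Emit:
arm_command:
  fingers: [0.35,0.35,0.35,0.35,0.35,0.35,0.35,0.35]
  travel:
    - [-0.002,0.015,0]
    - [-0.006,0.045,0]
    - [-0.01,0.083,0]
    - [-0.014,0.121,0]
    - [-0.018,0.159,0]
    - [-0.022,0.197,0]
    - [-0.026,0.235,0]
    - [-0.029,0.273,0]
  dr:
    - [0,0,0.6]
    - [0,0,1.2]
    - [0,0,1.8]
    - [0,0,2.4]
    - [0,0,3]
    - [0,0,3.7]
    - [0,0,4.4]
    - [0,0,5]

```text
time: 18.88
tool_pos: [0.5109, 0.1143, 0.2343]
tool_rot: [-3.141, -0.003, -3.103]
contact_force: [0.8, 0.2, 0.2]
opening: 0.0296
grip_force: 0.0
```

```bash
python3 g.py s 0.028 0.225
```

```text
travel [-0.0023  0.1242  0.0093] dr [-0.01 -0.14  1.72] t 18.88 pos [0.5109 0.1143 0.2343] open 0.0296
```

Emit:
arm_command:
  fingers: [0.35,0.35,0.35,0.35,0.35,0.35,0.35,0.35]
  travel:
    - [-0.001,0.038,0.003]
    - [-0.002,0.076,0.006]
    - [-0.002,0.105,0.009]
    - [-0.002,0.124,0.009]
    - [-0.002,0.124,0.02]
    - [-0.002,0.124,0.045]
    - [-0.002,0.124,0.05]
    - [-0.002,0.124,0.05]
  dr:
    - [0,0,0.5]
    - [0,0,1]
    - [0,0,1.5]
    - [0,0,1.72]
    - [0,0,1.72]
    - [0,0,1.72]
    - [0,0,1.72]
    - [0,0,1.72]

```text
time: 19.55
tool_pos: [0.5073, 0.236, 0.1829]
tool_rot: [-3.14, -0.006, -3.132]
contact_force: [-0.9, -0.6, -0.3]
opening: 0.0298
grip_force: 0.0
```

```bash
python3 g.py s 0.028 0.116
```

```text
travel [-0.0016  0.0025  0.0669] dr [-0.11 -0.35  0.05] t 19.55 pos [0.5073 0.236  0.1829] open 0.0298
```

Emit:
arm_command:
  fingers: [0.35,0.35,0.35,0.35,1,1,1,1]
  travel:
    - [-0.001,0.002,0.02]
    - [-0.001,0.002,0.047]
    - [-0.001,0.002,0.066]
    - [-0.001,0.002,0.067]
    - [-0.001,0.002,0.067]
    - [-0.001,0.002,0.067]
    - [-0.001,0.002,0.067]
    - [-0.001,0.002,0.067]
  dr:
    - [0,0,0]
    - [0,0,0]
    - [0,0,0]
    - [0,0,0]
    - [0,0,0]
    - [0,0,0]
    - [0,0,0]
    - [0,0,0]
  squeeze: 25

```text
time: 20.22
tool_pos: [0.5112, 0.2394, 0.1207]
tool_rot: [3.14, 0.004, -3.133]
contact_force: [-0.3, -5.4, 6.2]
opening: 0.0091
grip_force: 25.0
```

Emit:
arm_command:
  fingers: [1,1,1,1,1,1,1,1]
  travel:
    - [0,0,-0.012]
    - [0,0,-0.037]
    - [0,0,-0.065]
    - [0,0,-0.095]
    - [0,0,-0.125]
    - [0,0,-0.155]
    - [0,0,-0.178]
    - [0,0,-0.185]
  dr:
    - [0,0,0]
    - [0,0,0]
    - [0,0,0]
    - [0,0,0]
    - [0,0,0]
    - [0,0,0]
    - [0,0,0]
    - [0,0,0]

```text
time: 20.88
tool_pos: [0.5112, 0.2389, 0.3088]
tool_rot: [3.139, 0.008, -3.132]
contact_force: [-0.1, -0.7, -1.0]
opening: 0.0092
grip_force: 24.9
```

```bash
python3 g.py r -0.15 0.302
```

```text
travel [-0.0265 -0.5985  0.0057] dr [ 0.1   0.46 -6.75] t 20.88 pos [0.5112 0.2389 0.3088] open 0.0092
```

Emit:
arm_command:
  fingers: [1,1,1,1,1,1,1,1]
  travel:
    - [-0.001,-0.015,0]
    - [-0.002,-0.045,0]
    - [-0.004,-0.08,0]
    - [-0.005,-0.118,0]
    - [-0.007,-0.156,0]
    - [-0.009,-0.194,0]
    - [-0.011,-0.232,0]
    - [-0.012,-0.27,0]
  dr:
    - [0,0,-0.4]
    - [0,0,-0.8]
    - [0,0,-1.2]
    - [0,0,-1.6]
    - [0,0,-2]
    - [0,0,-2.4]
    - [0,0,-2.8]
    - [0,0,-3.2]

```text
time: 21.55
tool_pos: [0.524, -0.033, 0.303]
tool_rot: [3.141, -0.001, -3.076]
contact_force: [1.2, -0.1, -0.9]
opening: 0.009
grip_force: 24.9
```

```bash
python3 g.py r -0.15 0.302
```

```text
travel [ 0.002  -0.3268  0.0009] dr [ 0.01 -0.05 -3.53] t 21.55 pos [ 0.524 -0.033  0.303] open 0.009
```

Emit:
arm_command:
  fingers: [1,1,1,1,1,1,1,1]
  travel:
    - [0,-0.038,0]
    - [0,-0.078,0]
    - [0.001,-0.118,0]
    - [0.001,-0.158,0]
    - [0.001,-0.198,0]
    - [0.002,-0.238,0]
    - [0.002,-0.278,0]
    - [0.002,-0.308,0]
  dr:
    - [0,0,-0.5]
    - [0,0,-1]
    - [0,0,-1.5]
    - [0,0,-2]
    - [0,0,-2.5]
    - [0,0,-3]
    - [0,0,-3.5]
    - [0,0,-3.53]

```text
time: 22.22
tool_pos: [0.5417, -0.3419, 0.3024]
tool_rot: [3.141, -0.001, -3.016]
contact_force: [0.4, 0.7, -0.0]
opening: 0.0092
grip_force: 24.9
```

```bash
python3 g.py r -0.15 0.302
```

```text
travel [ 0.0005 -0.0175  0.0004] dr [ 0.03 -0.08 -0.1 ] t 22.22 pos [ 0.5417 -0.3419  0.3024] open 0.0092
```

Emit:
arm_command:
  fingers: [1,1,1,1,1,1,1,1]
  travel:
    - [0,-0.012,0]
    - [0,-0.018,0]
    - [0,-0.018,0.01]
    - [0,-0.018,0.035]
    - [0,-0.018,0.065]
    - [0,-0.018,0.082]
    - [0,-0.018,0.082]
    - [0,-0.018,0.082]
  dr:
    - [0,0,0]
    - [0,0,0]
    - [0,0,0]
    - [0,0,0]
    - [0,0,0]
    - [0,0,0]
    - [0,0,0]
    - [0,0,0]

```text
time: 22.88
tool_pos: [0.5448, -0.3548, 0.2209]
tool_rot: [3.14, -0.001, -3.013]
contact_force: [0.7, -0.3, -0.4]
opening: 0.0093
grip_force: 24.9
```

```bash
python3 g.py r -0.15 0.121;  python3 - <<'E'
from cell import *
from h import *
c=read_camera("scene");cv2.imwrite("pics/s9.png",cv2.resize(c["color"][60:310,340:550],(504,600),interpolation=cv2.INTER_CUBIC))
E
```

```text
travel [ 0.0018 -0.0044  0.0999] dr [ 0.11 -0.09  0.06] t 22.88 pos [ 0.5448 -0.3548  0.2209] open 0.0093
```

View pics/s9.png

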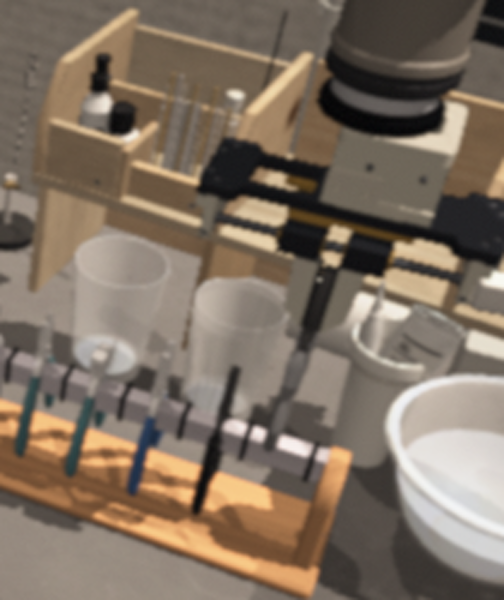

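The bow pliers (285,420) are astride above bay 7. First I check what stands under the gripper body's footprint there.

```bash
python3 - <<'E'
from h import *
for n in("top0","scene0"):
    c=np.load(n+".npz");v,u=np.mgrid[:420,:560];z=c["z_map"]
    W=(np.stack([(u-c["cx"])/c["fx"]*z,(v-c["cy"])/c["fy"]*z,z],-1)-c["t"])@c["R"];W=W[z>0]
    d=W[:,:2]-[.543,-.359];th=.127;a=d@[-np.sin(th),np.cos(th)];b=d@[np.cos(th),np.sin(th)]
    for A,B in((.095,.04),(.105,.055),(.12,.08)):
        q=(abs(a)<A)&(abs(b)<B);print(n,A,B,W[q,2].max(),np.sort(W[q,2])[-8:].round(3))
E
```

```text
top0 0.095 0.04 0.1647067757924716 [0.159 0.159 0.161 0.161 0.162 0.163 0.164 0.165]
top0 0.105 0.055 0.1647067757924716 [0.159 0.159 0.161 0.161 0.162 0.163 0.164 0.165]
top0 0.12 0.08 0.1647067757924716 [0.159 0.159 0.161 0.161 0.162 0.163 0.164 0.165]
scene0 0.095 0.04 0.16624261502552135 [0.163 0.164 0.164 0.164 0.164 0.165 0.166 0.166]
scene0 0.105 0.055 0.16624261502552135 [0.163 0.164 0.164 0.164 0.164 0.165 0.166 0.166]
scene0 0.12 0.08 0.16624261502552135 [0.163 0.164 0.164 0.164 0.164 0.165 0.166 0.166]
```

The tallest thing under the body is the black long-nose at 0.166 m; the body stops at about 0.186 m, so it is clear. Lowering.

Emit:
arm_command:
  fingers: [1,1,1,1,1,1,1,1]
  travel:
    - [0.001,-0.003,0.015]
    - [0.001,-0.003,0.035]
    - [0.001,-0.003,0.055]
    - [0.001,-0.003,0.075]
    - [0.001,-0.003,0.09]
    - [0.001,-0.003,0.096]
    - [0.001,-0.003,0.1]
    - [0.001,-0.003,0.1]
  dr:
    - [0,0,0]
    - [0,0,0]
    - [0,0,0]
    - [0,0,0]
    - [0,0,0]
    - [0,0,0]
    - [0,0,0]
    - [0,0,0]

```text
time: 23.6
tool_pos: [0.5458, -0.3599, 0.1231]
tool_rot: [-3.14, 0.003, -3.014]
contact_force: [2.9, 0.2, -1.5]
opening: 0.0091
grip_force: 24.9
```

```bash
python3 g.py r -0.15 0.12
```

```text
travel [0.0023 0.0009 0.0031] dr [-0.12  0.19 -0.  ] t 23.6 pos [ 0.5458 -0.3599  0.1231] open 0.0091
```

Emit:
arm_command:
  fingers: [1,1,0.6,0.35,0.35,0.35,0.35,0.35]
  travel:
    - [0.001,0,0.0025]
    - [0.001,0,0.0025]
    - [0.001,0,0.0025]
    - [0.001,0,0.0025]
    - [0.001,0,0.0025]
    - [0.001,0,0.0025]
    - [0,0,-0.03]
    - [0,0,-0.06]
  dr:
    - [0,0,0]
    - [0,0,0]
    - [0,0,0]
    - [0,0,0]
    - [0,0,0]
    - [0,0,0]
    - [0,0,0]
    - [0,0,0]

```text
time: 24.27
tool_pos: [0.5432, -0.359, 0.1807]
tool_rot: [3.138, -0.004, -3.015]
contact_force: [0.7, -0.7, 1.4]
opening: 0.0297
grip_force: 0.0
```

Emit:
arm_command:
  fingers: [0.35,0.35,0.35,0.35,0.35,0.35,0.35,0.35]
  travel:
    - [0,0,-0.03]
    - [0,0,-0.065]
    - [0,0,-0.1]
    - [0.02,0.03,-0.12]
    - [0.05,0.06,-0.12]
    - [0.08,0.09,-0.12]
    - [0.1,0.12,-0.12]
    - [0.1,0.13,-0.12]
  dr:
    - [0,0,0]
    - [0,0,0]
    - [0,0,0]
    - [0,0,0]
    - [0,0,0]
    - [0,0,0]
    - [0,0,0]
    - [0,0,0]

```text
time: 24.93
tool_pos: [0.4244, -0.24, 0.3021]
tool_rot: [3.14, -0.002, -3.015]
contact_force: [0.7, -0.7, 0.8]
opening: 0.0297
grip_force: 0.0
```

```bash
python3 - <<'E'
from cell import *
from h import *
c=read_camera("scene");cv2.imwrite("pics/s10.png",cv2.resize(c["color"][130:320,270:500],(720,595),interpolation=cv2.INTER_CUBIC))
z=c["z_map"];v,u=np.mgrid[:420,:560]
W=(np.stack([(u-c["cx"])/c["fx"]*z,(v-c["cy"])/c["fy"]*z,z],-1)-c["t"])@c["R"];W=W[z>0]
th=.1272;d=W[:,:2]-[.5244,-.2105];a=d@[-np.sin(th),np.cos(th)];b=d@[np.cos(th),np.sin(th)]
for y in(.15,.1,.05,0,-.05,-.1,-.15):
    q=(abs(a-y)<.025)&(abs(b)<.03)&(W[:,2]>.115)&(W[:,2]<.18);print(y,q.sum(),(np.median(a[q])-y).round(4),W[q,2].max().round(3))
E
```

```text
0.15 142 -0.0029 0.154
0.1 152 -0.0018 0.156
0.05 110 -0.0018 0.159
0 117 0.0003 0.143
-0.05 134 -0.0011 0.169
-0.1 121 -0.0023 0.165
-0.15 154 -0.0001 0.172
```

View pics/s10.png

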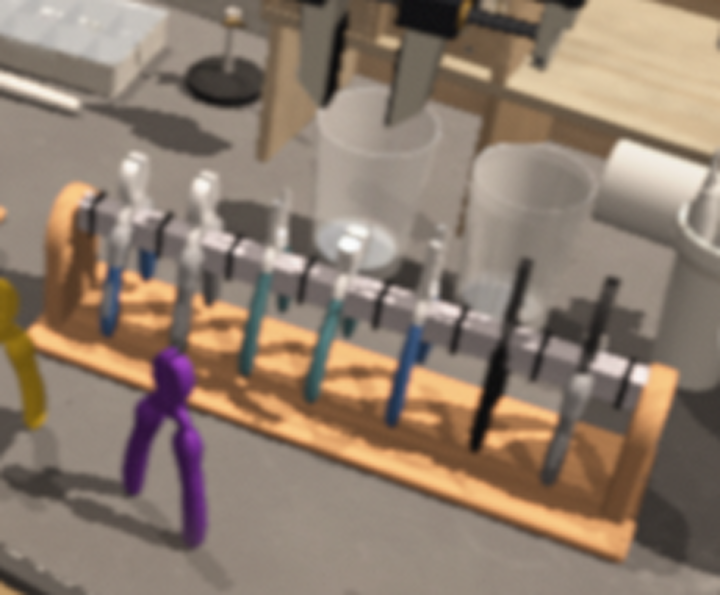

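All seven hang astride the rail within 3 mm of their bay middles, at heights that match the given sizes. The gripper is clear and touching nothing, so I'm handing in.

```bash
python3 -c "
from cell import *
print(hand_in())"
```

```text
the job is handed in; nothing more can be done
None
```

I hung all four pliers astride the rack rail in the bays you asked for and in that order, each measured within 3 mm of its bay's middle, with the three resident pairs left in place, and handed the job in at about 25 s.

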